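Line up the grinder's hopper and switch the grinder on

TASK

Get the coffee grinder ready and running: first turn its round hopper until the paper label faces squarely to the grinder's front (the side with the switch), then flip the big toggle switch under the head over to its other side so that it snaps on. The hopper's label must still face front at the end, and the milk pitcher, the tamper and the cup must be left standing where they are.

Things in the scene. Friction and masses are not known exactly. Their poses are not given: they have to be found in the camera images.
- grinder: fixed aluminium coffee grinder. Origin on the counter under the hopper's axis; x to its BACK, y to the left of one facing its front, z up. Foot x -115..85, y +-75, z 0..16 mm; column x -25..75, y +-65; head on it x -45..80, y +-70, z 200..260, its nose going on to x -95 (y +-50), overhanging the front, so the switch is reached only with the tool leaning out to the front, about 35 to 45 degrees
- hopper (a joint): turn of the hopper, a grey drum with a flat, plain black lid (122 mm across, top at z 332 above the counter, rim 14 mm high, no knob), about the grinder's upright axis; rad, growing anticlockwise from above; 0 = label faces the grinder's front; range -2.9..2.9, no stop at 0. It stays where left; about 0.1 N m of friction: press a fingertip on the lid's outer part (5 to 15 N) and drag it round; it may slip, so check
- lid_centre (a point): centre of the lid's top, on the hopper's turning axis
- label (a point): middle of the paper label on the hopper's side, 58 mm off its axis, z 293 above the counter; the label is about 45 mm wide, and a 28 mm wide tongue of it laps over the lid's top, so it is seen from above
- toggle (a joint): angle of the toggle switch's black bat, rad, 0 to 0.9: 0 = off, bat leaning 0.45 rad to the right (grinder -y) of one facing the front; 0.9 = on, leaning as far left (+y). It pivots about an upright axis at grinder x -30, y 0, z 115 mm. A spring throws it to the nearer side of its middle (0.45); pushing it takes about 4 to 7 N near the tip at first, falling to none at the middle
- bat_tip (a point): centre of the 24 mm ball at the end of the bat; the bat is a level 15 mm rod, this point 55 mm from its pivot, 85 mm below the nose's underside; it sticks out of the column's front, ending a few mm behind the nose's front edge
- pitcher: open steel milk pitcher with a side handle, 76 mm across, 100 mm high, loose; origin under its centre
- tamper: steel coffee tamper standing on its 58 mm foot, 90 mm high, loose; origin under its centre
- cup: white china cup, 80 mm across, 60 mm high, loose; origin under its centre

How it is judged:
By the outcome, as a careful person would: the job done as asked, in the order asked, and still so for the second after the job is handed in, with the robot touching nothing.
It also fails if it takes over 58 s, if anything falls off the work surface, if the arm or the gripper's body presses on something with over 40 N, if the wrist force passes 120 N, or if a joint passes its speed limit or range.

ROBOT

A 7-joint arm with a two-finger parallel gripper is mounted at the origin on the work surface. World frame = base frame: x ahead of the robot, y to its left, z up, the work surface at z = 0. Lengths are in m, angles in rad, forces in N, time in s.
With the tool pointing down it reaches from about 0.4 to 0.9 m from the base axis. Payload 5.5 kg.
Tool frame: the origin (TCP) lies between the finger pads; the fingertips stand 14 mm ahead of it and the grasp point (between the pads) lies 5 mm behind it (tip_reach is the z of the fingertips in the tool frame, in m); z points along the fingers, y is the direction in which the jaws open and shut (so a half turn about z gives the same grasp; the last joint's range is limited). The gripper opens to 92 mm and grips with 3 to 60 N. Pads are 19 mm wide; open, the fingers measure 130 mm over their backs; the gripper's body (75 mm by 190 mm) begins 47 mm behind the grasp point.
Start: joints at [1.395, 0.501, -0.427, 1.55, 0.221, 1.138, -0.21], TCP at [0.276, -0.588, 0.241] pointing down, gripper open.
Joint ranges: [-2.88, 2.88], [-0.31, 2.03], [-1.54, 1.56], [0.2, 2.42], [-1.41, 4.55], [0.19, 2.02], [-2.57, 2.57]. Speed limits (rad/s): [2.57, 2.57, 3.14, 3.14, 3.14, 3.14, 3.14].

INTERFACE

Orientations are given as a unit quaternion [x, y, z, w].
In Python, from cell import * gives the robot as it stands. Calls block until the motion is done:
- goto(position, orientation): joint-space move of the TCP to a pose.
- move_l(position, rate=0.15, attitude=None, guard=None): straight line of the TCP; attitude=None keeps the orientation; rate is the mean speed in m/s. With guard (N) it stops when the force on the tool has changed by that much, and returns True; else False.
- goto_joints(angles): joint-space move.
- gripper_to(opening): opening from 0.0 (shut) to 1.0 (fully open); the grip force is fixed at half the most; returns when the fingers have stopped.
- wait(seconds).
- solve_ik(position, orientation): joint angles nearest the present ones, or None.
- sense(): the state.
- get_image(name): name is "scene" or "top" or "wrist"; returns a dict with "color" (420x560x3 uint8, red, green, blue), "K" (3x3 intrinsics, pixels), "R" (3x3) and "t" (3): a world point X has camera coordinates R X + t; the wrist camera has in their place "tool_from_camera" (4x4, takes a point from camera to tool coordinates, whose origin is the TCP and whose axes are the flange's). Camera axes: x right, y down, z forward; pixel columns grow to the right and rows downward; lengths in m; the calibration is good to about 2 mm. A picture is of the moment at which its call begins: read the wrist's pose just before it. There is no depth.
A pose or a line that the arm cannot do raises Unreachable and nothing moves.
- job_done(): hands the job in, once; it reports no verdict.
The state is a dict: "time_s": time; "joints": joint angles; "dq": joint speeds; "joint_torque": joint torques, N m; "tcp_pos": TCP position; "orientation": TCP orientation; "contact_force": force on the tool from outside, world axes, zero at the start; "wrist_torque": the same for the moment, N m; "grip_width": opening from 0.0 (shut) to 1.0 (fully open).
Only numpy, scipy, OpenCV 4.12 (cv2) and the standard library are available. Lean on these libraries where they do the work, as an engineer would, in place of code of your own. Each camera call takes 0.05 s, during which the arm holds its last target. There are 200 camera calls.

## Working session

There is one attempt and no reset: what is moved stays moved. The work goes in short steps, each a Python script; the robot and the scene stay as the last script left them, time stands still between calls to the robot, and variables do not carry over. Pictures are saved under pics/ and viewed, about 8 in all and at most 12, crops included, and the job is handed in when it is done.

```bash
mkdir -p pics; python3 - <<'E'
from cell import *
import cv2,numpy as np,pickle
for n in("scene","top"):
    im=get_image(n); pickle.dump(im,open(f"pics/{n}0.pkl","wb"))
    cv2.imwrite(f"pics/{n}0.png",cv2.resize(im["color"][:,:,::-1],(784,588),interpolation=cv2.INTER_CUBIC))
    print(n,im["K"].tolist(),np.round(im["R"],3).tolist(),im["t"], -im["R"].T@im["t"])
print(sense())
E
```

```text
scene [[541.8688469790285, 0.0, 285.0828831918519], [0.0, 541.8688469790285, 209.5960324422637], [0.0, 0.0, 1.0]] [[-0.93, 0.368, 0.004], [0.319, 0.812, -0.488], [-0.182, -0.453, -0.873]] [ 0.46592974 -0.07421899  1.95839478] [0.8139103  0.77529968 1.67163678]
top [[500.06432911165325, 0.0, 276.4159078363214], [0.0, 500.06432911165325, 205.59233851687208], [0.0, 0.0, 1.0]] [[0.004, -1.0, 0.004], [-0.985, -0.005, -0.173], [0.173, -0.003, -0.985]] [0.02040858 0.5228666  1.33596624] [0.28324732 0.02746161 1.40628184]
{'time_s': 0.1, 'joints': array([ 1.39517289,  0.50175601, -0.42677117,  1.55139606,  0.22081018,
        1.13830711, -0.21029546]), 'dq': array([-4.41501777e-04, -4.27610687e-04,  4.38880756e-05, -2.65042294e-03,
        3.44698584e-04,  3.03456759e-04, -4.04008599e-04]), 'joint_torque': array([-1.03196822e-02, -5.67878544e+01, -5.83835006e+00, -2.79914081e+01,
       -6.90498529e-02,  2.42110295e-02,  5.08729374e-05]), 'tcp_pos': array([ 0.27583872, -0.58786359,  0.23975659]), 'orientation': array([ 9.76021412e-01,  2.17672647e-01, -1.83451281e-04, -8.88117551e-04]), 'contact_force': array([-0.63145378,  0.09353445, -0.31432951]), 'wrist_torque': array([0.01405823, 0.05060328, 0.03265972]), 'grip_width': 0.9982725481445553}
```

View pics/scene0.png

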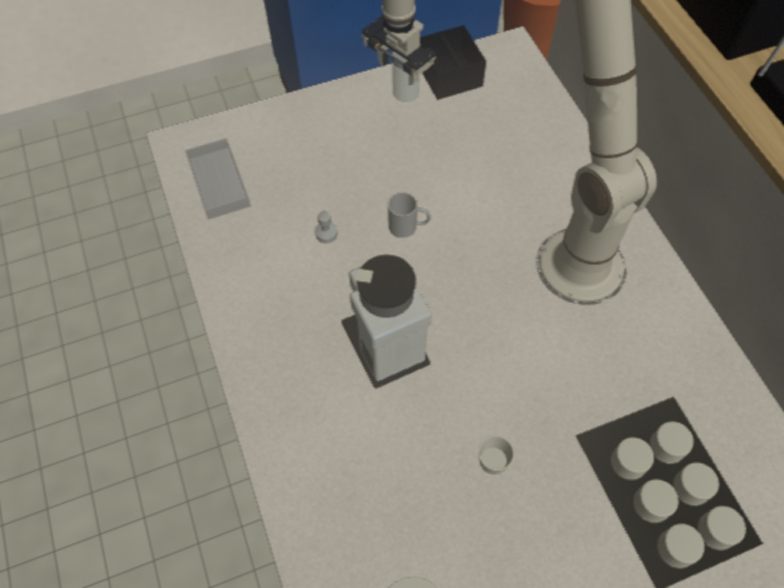

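View pics/top0.png

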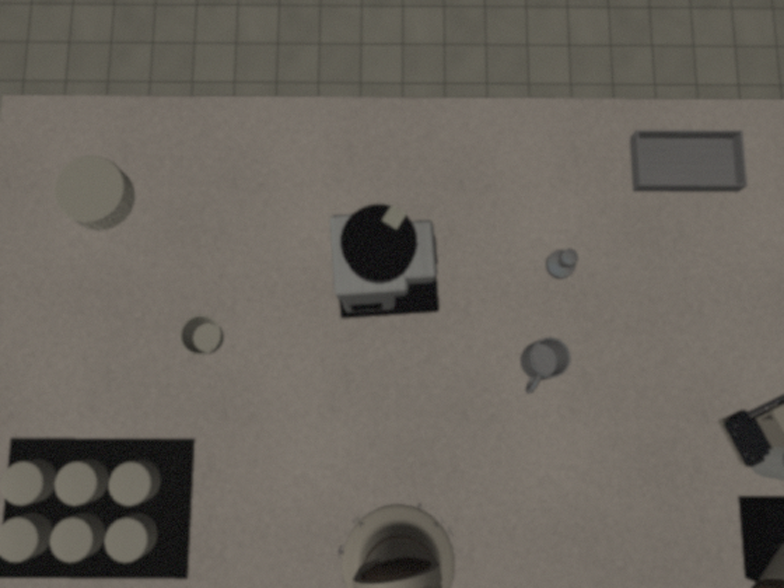

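Top view: grinder with lid centre at about (379,243), tongue (397,216), nose to the right (world -y). The tamper is at (560,263), pitcher (543,358) and cup (205,335). I'll take a zoomed crop for accurate corners.

```bash
python3 - <<'E'
import pickle,cv2,numpy as np
a=pickle.load(open("pics/top0.pkl","rb"))["color"][135:235,225:325,::-1]
b=pickle.load(open("pics/scene0.pkl","rb"))["color"][175:285,235:320,::-1]
g=lambda i:cv2.resize(np.clip(i.astype(float)*1.5,0,255).astype(np.uint8),None,fx=4,fy=4,interpolation=cv2.INTER_CUBIC)
A,B=g(a),g(b)
o=np.zeros((440,740,3),np.uint8);o[:400,:400]=A;o[:440,400:740]=B
cv2.imwrite("pics/crop.png",o)
E
```

```text
(no output)
```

View pics/crop.png

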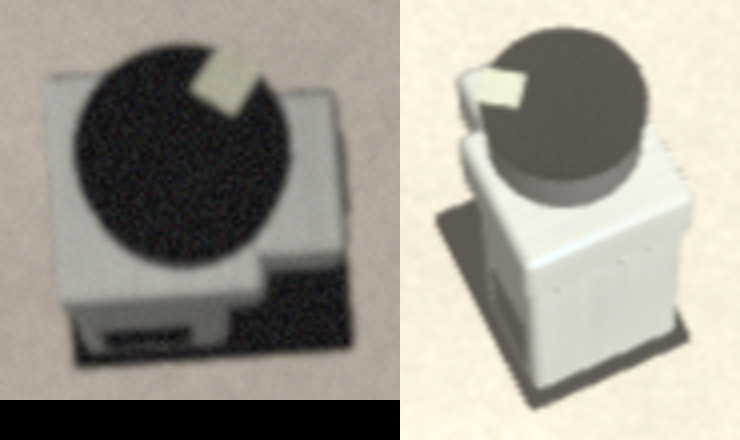

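```bash
cat > h.py <<'E'
import pickle,numpy as np
from scipy.optimize import least_squares
from scipy.spatial.transform import Rotation as Rn
def proj(im,X):
    c=np.atleast_2d(X)@im["R"].T+im["t"]; p=c@im["K"].T; return p[:,:2]/p[:,2:]
def ray(im,uv,z):
    d=im["R"].T@np.linalg.solve(im["K"],[*uv,1]); c=-im["R"].T@im["t"]; return c+d*(z-c[2])/d[2]
E
python3 - <<'E'
from h import *
T=pickle.load(open("pics/top0.pkl","rb"));S=pickle.load(open("pics/scene0.pkl","rb"))
tp=[((80,-70,260),(47,76)),((80,70,260),(63,303)),((-95,50,260),(345,250)),((-95,-50,260),(333,92)),((85,75,16),(76,365)),((-115,75,16),(352,347))]
sp=[((85,-75,16),(535,405)),((85,75,16),(688,339)),((-115,-75,16),(437,215))]
f=lambda L,ox,oy:(np.array([l[0] for l in L])/1e3,np.array([l[1] for l in L])/4+[ox,oy])
tX,tu=f(tp,225,135); sX,su=f(sp,135,175)
G=lambda p,X:X@Rn.from_euler('z',p[2]).as_matrix().T+[p[0],p[1],0]
res=lambda p:np.r_[(proj(T,G(p,tX))-tu).ravel(),(proj(S,G(p,sX))-su).ravel()]
r=least_squares(res,[.6,0,1.57],loss='soft_l1');print(r.x,np.round(r.fun.reshape(-1,2),1).tolist() if 0 else np.round(res(r.x),1))
# lid circle
a=np.linspace(0,2*np.pi,721)
circ=lambda c:np.c_[c[0]+.061*np.cos(a),c[1]+.061*np.sin(a),0*a+.332]
def rl(c):
    t=proj(T,circ(c));s=proj(S,circ(c))
    return [t[:,0].min()-(225+75/4),t[:,0].max()-(225+291/4),t[:,1].min()-(135+44/4),s[:,0].min()-(135+482/4),s[:,0].max()-(135+648/4),s[:,1].min()-(175+27/4)]
q=least_squares(rl,r.x[:2]);print("lid",q.x,np.round(q.fun,2))
for im,uv in((T,(225+227/4,135+82/4)),(S,(135+501/4,175+88/4))):
    w=ray(im,uv,.332);d=w[:2]-q.x;print(w,np.hypot(*d),np.degrees(np.arctan2(d[1],d[0])))
print("front dir deg",np.degrees(r.x[2])-180)
for n,im,uv,z in(("tamper",T,(560,263),0),("pitcher",T,(543,358),.1),("cup",T,(205,335),.06)):
    print(n,ray(im,np.array(uv)/1.4,z))
E
```

```text
[0.5468756  0.03830658 1.64515949] [-2.3 -0.8 -2.9  0.6  1.   0.2  0.5 -1.6 -1.6  1.1  0.6  0.6 -1.7  0.2
  0.9 -1.5 -1.7 -1.2]
lid [0.54547534 0.03743834] [-1.11  0.18  0.27 -0.94  0.16 -1.21]
[0.58536043 0.01224153 0.332     ] 0.04717731460750083 -32.28204682520926
[0.58530134 0.01619194 0.332     ] 0.04513889233895626 -28.079063969969724
front dir deg -85.73930463890345
tamper [ 0.58425001 -0.33281548  0.        ]
pitcher [ 0.38177637 -0.26842762  0.1       ]
cup [0.42629876 0.3731086  0.06      ]
```

```bash
cat >> h.py <<'E'
from cell import *
import cv2
down=lambda deg:np.array([np.cos(np.radians(deg)/2),np.sin(np.radians(deg)/2),0,0])
def wcam():
    s=sense(); im=get_image("wrist"); M=np.eye(4); M[:3,:3]=Rn.from_quat(s["orientation"]).as_matrix(); M[:3,3]=s["tcp_pos"]
    W=M@im["tool_from_camera"]; im["R"]=W[:3,:3].T; im["t"]=-W[:3,:3].T@W[:3,3]; return im
def st():
    s=sense(); print(round(s["time_s"],2),np.round(s["tcp_pos"],4),np.round(s["contact_force"],1)); return s
E
python3 - <<'E'
from h import *
move_l([.276,-.5,.52],rate=.3)
goto([.50,.03,.55],down(0)); gripper_to(0.0)
s=st();print(np.round(s["joints"],2))
im=wcam();pickle.dump(im,open("pics/w1.pkl","wb"));print(im["tool_from_camera"],im["K"])
cv2.imwrite("pics/w1.png",np.clip(im["color"][:,:,::-1]*1.3,0,255))
E
```

```text
4.73 [0.5  0.03 0.55] [ 0.2 -0.3 -0.2]
[ 0.98  0.24 -1.35  1.38  0.24  1.71 -1.9 ]
[[ 1.58006606e-04 -9.57916166e-01 -2.87048069e-01  7.74797458e-02]
 [ 9.99999091e-01  5.35773540e-04 -1.23749194e-03  2.98815811e-04]
 [ 1.33920630e-03 -2.87047612e-01  9.57915380e-01 -1.43073559e-01]
 [ 0.00000000e+00  0.00000000e+00  0.00000000e+00  1.00000000e+00]] [[374.75903059   0.         280.91617498]
 [  0.         374.75903059 211.92933168]
 [  0.           0.           1.        ]][ WARN:0@4.872] global loadsave.cpp:1063 imwrite_ Unsupported depth image for selected encoder is fallbacked to CV_8U.
```

View pics/w1.png

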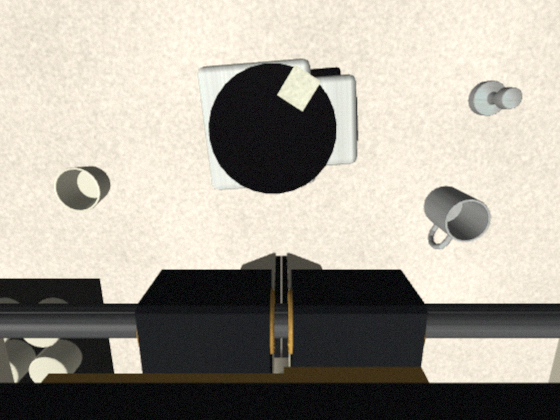

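```bash
python3 - <<'E'
from h import *
im=pickle.load(open("pics/w1.pkl","rb"));g=im["color"].max(2)
y,x=np.mgrid[:420,:560]
m=((g<60)&(np.hypot(x-272,y-128)<72)&(x<340)&~((x>308)&(y<80))).astype(np.uint8)
c=max(cv2.findContours(m,cv2.RETR_EXTERNAL,cv2.CHAIN_APPROX_NONE)[0],key=cv2.contourArea)[:,0]
P=np.array([ray(im,u,.332)[:2] for u in c])
q=least_squares(lambda p:np.hypot(*(P-p[:2]).T)-p[2],[.545,.037,.061],loss='soft_l1',f_scale=.0005).x;print("lid",q)
C=q[:2]
uv=np.array([(x,y) for y in range(60,115) for x in range(270,325) if g[y,x]>110])
W=np.array([ray(im,u,.332)[:2] for u in uv])-C; r=np.hypot(*W.T); W=W[r<.0595]
d=W.mean(0);print("tongue",len(W),np.hypot(*d),np.degrees(np.arctan2(d[1],d[0])),"rmin",np.hypot(*W.T).min())
th=np.degrees(np.arctan2(W[:,1],W[:,0]));rr=np.hypot(*W.T);k=(rr>.045)&(rr<.057);print("ang mid",th[k].mean(),th[k].min(),th[k].max())
L=[((80,-70,260),(200,68)),((80,70,260),(214,189)),((-95,-50,260),(356,75)),((-95,50,260),(354,163))]
X=np.array([l[0] for l in L])/1e3;u=np.array([l[1] for l in L])
f=lambda p:(proj(im,X@Rn.from_euler('z',p[2]).as_matrix().T+[p[0],p[1],0])-u).ravel()
p=least_squares(f,[*C,1.64]);print(p.x,np.degrees(p.x[2])-180,np.round(p.fun,1))
p=least_squares(lambda a:f([*C,a[0]]),[1.64]);print(np.degrees(p.x[0])-180,np.round(p.fun,1))
E
```

```text
lid [0.54864123 0.038607   0.05916836]
tongue 1005 0.044908138255869874 -31.828911130129995 rmin 0.030629623555995262
ang mid -31.821116003666724 -49.40606115162922 -14.226503947091786
[0.54803156 0.03780705 1.63646962] -86.23719736441213 [-4.2 -2.3 -2.8  2.5  2.3 -1.   4.8  2.3]
-86.26256479025251 [-4.9 -3.  -3.5  2.   1.6 -1.5  4.1  1.8]
```

```bash
cat >> h.py <<'E'
C=np.array([.5477,.038])
def lp(a,r=.042): return [*(C+r*np.array([np.cos(np.radians(a)),np.sin(np.radians(a))]))]
E
python3 - <<'E'
from h import *
a0=207
for a in(207,180,153):
    j=solve_ik([*lp(a),.346],down(a-180));print(a,None if j is None else np.round(j,2))
goto([*lp(a0),.375],down(a0-180))
hit=move_l([*lp(a0),.338],rate=.03,guard=8); s=st();print(hit)
z=s["tcp_pos"][2]; wait(.1); f0=sense()["contact_force"];print(f0)
for a in(a0-9,a0-18):
    move_l([*lp(a),z],rate=.04,attitude=down(a-180)); st()
E
```

```text
207 [ 0.96  0.37 -1.31  1.74  0.37  1.32 -1.52]
180 [ 0.92  0.34 -1.27  1.75  0.33  1.3  -2.  ]
153 [ 0.83  0.32 -1.21  1.74  0.31  1.3  -2.49]
6.42 [0.5102 0.0188 0.3464] [-2.2 -0.8  7.6]
True
[-0.91290428 -0.59351975  6.30323134]
6.84 [0.5077 0.0255 0.3464] [-0.6  1.7  1.8]
7.16 [0.5062 0.0317 0.3464] [-0.8  1.4  2.2]
```

```bash
cat >> h.py <<'E'
def press(p,q,z,f=9,step=.0004):
    for _ in range(12):
        F=sense()["contact_force"][2]
        if F>f-2: break
        z-=step; move_l([*p,z],rate=.02,attitude=q)
    return z
E
python3 - <<'E'
from h import *
s=st();z=.3464;a=189
z=press(lp(a),down(a-180),z);print(z);st()
for a in(180,171,162,153):
    move_l([*lp(a),z],rate=.04,attitude=down(a-180)); s=st()
    if s["contact_force"][2]<6: z=press(lp(a),down(a-180),z,step=.0003)
print(z)
p=lp(153);move_l([*p,.37],rate=.1); move_l([p[0]-.03,p[1],.45],rate=.2)
im=wcam();st();pickle.dump(im,open("pics/w2.pkl","wb"))
cv2.imwrite("pics/w2.png",im["color"][:,:,::-1])
E
```

```text
7.16 [0.5062 0.0317 0.3464] [-0.8  1.4  2.2]
0.34559999999999996
7.66 [0.5062 0.0318 0.3463] [-3.6  0.8  8.7]
7.97 [0.5062 0.0378 0.3463] [-1.8 -0.2  7.9]
8.29 [0.5068 0.0443 0.3463] [-0.6 -0.3  7. ]
8.61 [0.5085 0.0507 0.3463] [-1.5  0.6  8. ]
8.93 [0.511  0.0569 0.3463] [-0.9  0.2  6.9]
0.34559999999999996
9.94 [0.4799 0.0563 0.4485] [-0.5 -0.4 -0.7]
```

View pics/w2.png

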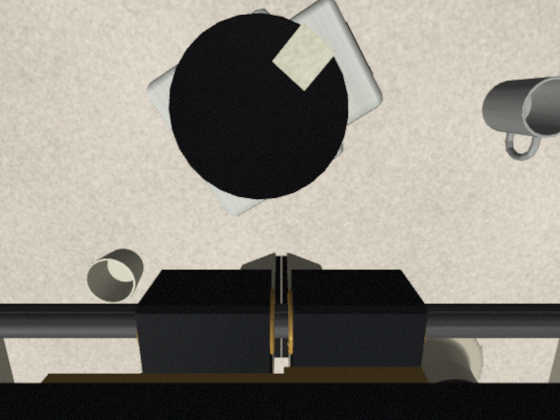

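```bash
cat >> h.py <<'E'
def label(im):
    "label direction (deg) from the pale tongue on the black lid"
    h,w=im["color"].shape[:2]; y,x=np.mgrid[:h,:w]
    K=np.linalg.inv(im["K"]); d=np.stack([x,y,np.ones_like(x)],-1)@K.T@im["R"]; c=-im["R"].T@im["t"]
    P=(c+d*((.332-c[2])/d[...,2])[...,None])[...,:2]
    g=im["color"].max(2); dark=g<60; r0=np.hypot(*(P-C).transpose(2,0,1))
    cs=cv2.findContours(((r0<.066)&dark).astype(np.uint8),cv2.RETR_EXTERNAL,cv2.CHAIN_APPROX_NONE)[0]
    c=max(cs,key=cv2.contourArea)[:,0]; B=P[c[:,1],c[:,0]]
    q=least_squares(lambda p:np.hypot(*(B-p[:2]).T)-p[2],[*C,.06],loss='soft_l1',f_scale=.0005).x
    V=P-q[:2]; r=np.hypot(V[...,0],V[...,1]); k=(g>90)&(r<q[2]-.002)
    v=V[k].mean(0); return q,k.sum(),np.degrees(np.arctan2(v[1],v[0]))
E
python3 - <<'E'
from h import *
for n in("w1","w2"): print(label(pickle.load(open(f"pics/{n}.pkl","rb"))))
E
```

```text
(array([0.54864123, 0.038607  , 0.05916836]), np.int64(933), np.float64(-31.954930851332985))
(array([0.54865412, 0.03842549, 0.05923926]), np.int64(1933), np.float64(-67.58364516257363))
```

```bash
sed -i 's/^C=.*/C=np.array([.5486,.0385])/' h.py; python3 - <<'E'
from h import *
a=190
goto([*lp(a),.37],down(a-180)); move_l([*lp(a),.339],rate=.03,guard=6); z=sense()["tcp_pos"][2]
z=press(lp(a),down(a-180),z); st()
for b in(184,178,171.4): move_l([*lp(b),z],rate=.03,attitude=down(b-180)); st()
p=lp(171.4);move_l([*p,.37],rate=.1)
goto([.52,.0,.52],down(0))
im=wcam();st();pickle.dump(im,open("pics/w3.pkl","wb"));print(label(im))
c=im["color"][:260,130:430,::-1];cv2.imwrite("pics/w3.png",cv2.resize(c,(690,598),interpolation=cv2.INTER_CUBIC))
E
```

```text
11.81 [0.5071 0.0311 0.3463] [-3.7 -0.8  9.1]
12.11 [0.507  0.0354 0.3463] [-2.2 -1.2  8.5]
12.41 [0.5071 0.0399 0.3463] [-1.3 -0.8  7.8]
12.72 [0.5077 0.0448 0.3463] [-0.1 -0.8  7.3]
13.83 [5.195e-01 1.000e-04 5.185e-01] [-1.1 -0.6 -0. ]
(array([0.54919509, 0.03863796, 0.05907837]), np.int64(966), np.float64(-85.69157636389444))
```

View pics/w3.png

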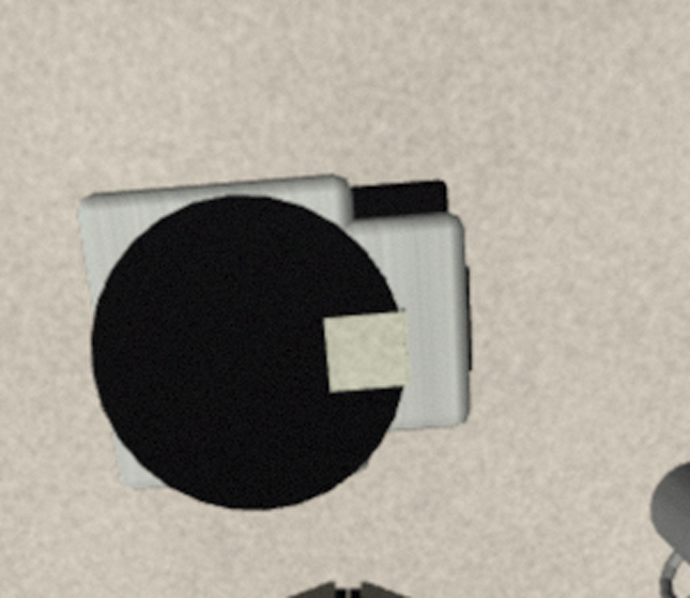

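```bash
python3 - <<'E'
from h import *
im=pickle.load(open("pics/w3.pkl","rb"))
for n,a,b,z in[("headR",(83,196),(333,177),.25),("noseR",(362,217),(455,213),.255),("noseL",(390,430),(460,426),.255),("noseF",(463,225),(468,412),.255),("back",(80,205),(121,480),.255),("foot",(352,187),(443,182),.016),("tongR",(325,318),(403,311),.332),("tongL",(330,391),(405,385),.332),("tongEnd",(325,320),(330,391),.332)]:
    f=lambda u:ray(im,(130+u[0]/2.3,u[1]/2.3),z)
    A,B=f(a),f(b);d=B-A;print(n,np.round(A,4),np.round(B,4),round(np.degrees(np.arctan2(d[1],d[0])),1))
E
```

```text
headR [0.6114 0.1199 0.25  ] [0.6195 0.0065 0.25  ] -85.9
noseR [ 0.6023 -0.0065  0.255 ] [ 0.604  -0.0484  0.255 ] -87.7
noseL [ 0.504  -0.0205  0.255 ] [ 0.506  -0.0543  0.255 ] -86.6
noseF [ 0.5988 -0.0522  0.255 ] [ 0.5128 -0.0579  0.255 ] -176.2
back [0.6074 0.1202 0.255 ] [0.4788 0.1115 0.255 ] -176.1
foot [ 0.6254 -0.0029  0.016 ] [ 0.6287 -0.0673  0.016 ] -87.0
tongR [0.565  0.0084 0.332 ] [ 0.5676 -0.021   0.332 ] -85.0
tongL [0.5371 0.0067 0.332 ] [ 0.5395 -0.0223  0.332 ] -85.4
tongEnd [0.5642 0.0084 0.332 ] [0.5371 0.0067 0.332 ] -176.4
```

```bash
cat >> h.py <<'E'
O=np.array([.549,.0386]); YG=np.radians(93.9); RG=Rn.from_euler('z',YG).as_matrix()
def gw(x,y,z): return RG@[x/1e3,y/1e3,z/1e3]+[O[0],O[1],0]
def att(lean,s=1):
    L=np.radians(lean); z=np.array([np.sin(L),0,-np.cos(L)]); x=s*np.array([-np.cos(L),0,-np.sin(L)])
    return Rn.from_matrix(RG@np.c_[x,np.cross(z,x),z]).as_quat()
def tcp(x,y,z,lean):  # fingertip point in grinder mm -> TCP
    L=np.radians(lean); return gw(x-14*np.sin(L),y,z+14*np.cos(L))
E
python3 - <<'E'
from h import *
for s in(1,-1):
  for lean in(38,42,45):
    print(s,lean)
    for w in((-250,-90,330),(-200,-80,103),(-78,-75,103),(-78,-20,103)):
        j=solve_ik(tcp(*w,lean),att(lean,s)); print("  ",w,None if j is None else np.round(j,2))
E
```

```text
1 38
   (-250, -90, 330) [ 0.53  0.73  0.01  1.07 -0.55  1.74 -2.52]
   (-200, -80, 103) [ 0.74  0.91 -0.43  1.35 -0.26  1.27 -2.54]
   (-78, -75, 103) [ 0.57  0.79 -0.34  1.55 -0.42  1.12 -2.54]
   (-78, -20, 103) [ 0.68  0.74 -0.43  1.69 -0.37  1.06 -2.53]
1 42
   (-250, -90, 330) [ 0.55  0.76  0.01  1.05 -0.6   1.78 -2.5 ]
   (-200, -80, 103) [ 0.76  0.94 -0.43  1.31 -0.3   1.32 -2.51]
   (-78, -75, 103) [ 0.65  0.84 -0.43  1.52 -0.39  1.15 -2.54]
   (-78, -20, 103) [ 0.76  0.8  -0.52  1.66 -0.34  1.09 -2.53]
1 45
   (-250, -90, 330) [ 0.67  0.8  -0.21  1.02 -0.51  1.77 -2.57]
   (-200, -80, 103) [ 0.77  0.97 -0.43  1.29 -0.32  1.36 -2.49]
   (-78, -75, 103) [ 0.7   0.89 -0.49  1.5  -0.37  1.17 -2.55]
   (-78, -20, 103) [ 0.82  0.85 -0.57  1.64 -0.33  1.11 -2.54]
-1 38
   (-250, -90, 330) [ 1.05  1.02 -1.26  1.04  0.29  1.69  0.1 ]
   (-200, -80, 103) [ 1.09  1.24 -1.22  1.33  0.47  1.35  0.1 ]
   (-78, -75, 103) [ 1.05  1.2  -1.26  1.53  0.48  1.17 -0.06]
   (-78, -20, 103) [ 1.12  1.11 -1.2   1.67  0.39  1.09  0.01]
-1 42
   (-250, -90, 330) [ 1.05  1.05 -1.25  1.02  0.24  1.71  0.11]
   (-200, -80, 103) [ 1.1   1.27 -1.22  1.3   0.43  1.38  0.14]
   (-78, -75, 103) [ 1.06  1.24 -1.26  1.51  0.44  1.19 -0.02]
   (-78, -20, 103) [ 1.13  1.13 -1.18  1.65  0.32  1.11  0.08]
-1 45
   (-250, -90, 330) [ 1.05  1.07 -1.24  1.    0.21  1.72  0.13]
   (-200, -80, 103) [ 1.1   1.3  -1.23  1.27  0.4   1.4   0.16]
   (-78, -75, 103) [ 1.07  1.27 -1.26  1.49  0.41  1.2   0.02]
   (-78, -20, 103) [ 1.13  1.15 -1.16  1.63  0.27  1.12  0.13]
```

```bash
python3 - <<'E'
from h import *
L=43
move_l([.54,-.1,.56],rate=.25)
goto(tcp(-260,-90,370,L),att(L)); s=st();print(np.round(s["joints"],2))
for w in((-250,-90,330),(-200,-80,103),(-78,-75,103),(-78,-20,103)):
    j=solve_ik(tcp(*w,L),att(L)); print("  ",w,None if j is None else np.round(j,2))
im=get_image("scene");cv2.imwrite("pics/s2.png",im["color"][:,:,::-1])
E
```

```text
15.48 [ 0.6574 -0.2224  0.3815] [1.2 0.1 0.4]
[ 0.56  0.77  0.01  0.96 -0.62  1.86 -2.54]
   (-250, -90, 330) [ 0.55  0.77  0.01  1.04 -0.61  1.79 -2.5 ]
   (-200, -80, 103) [ 0.51  0.91 -0.    1.32 -0.61  1.42 -2.3 ]
   (-78, -75, 103) [ 0.4   0.81 -0.05  1.53 -0.67  1.25 -2.34]
   (-78, -20, 103) [ 0.44  0.74 -0.05  1.67 -0.67  1.22 -2.27]
```

View pics/s2.png

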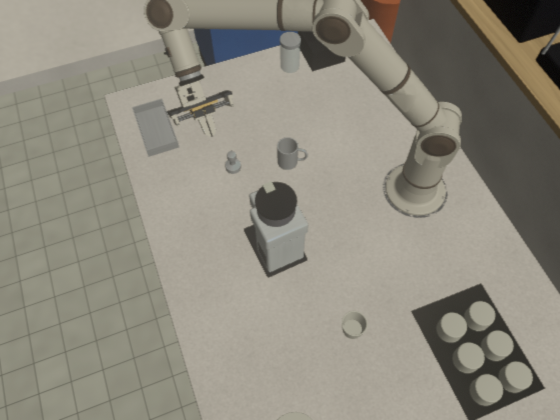

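```bash
python3 - <<'E'
from h import *
L=43
move_l(tcp(-180,-80,300,L),rate=.25); move_l(tcp(-150,-80,103,L),rate=.25)
print(move_l(tcp(-78,-78,103,L),rate=.12,guard=10)); st()
for y in(-60,-50,-40,-30,-20): move_l(tcp(-78,y,103,L),rate=.06); s=st()
print(np.round(s["joints"],2))
move_l(tcp(-78,-45,103,L),rate=.1); move_l(tcp(-190,-60,108,L),rate=.2); st()
im=wcam(); pickle.dump(im,open("pics/w4.pkl","wb")); cv2.imwrite("pics/w4.png",im["color"][:,:,::-1])
u=proj(im,np.array([gw(-79.5,23.9,115),gw(-79.5,-23.9,115)])); print(u)
E
```

```text
False
17.81 [ 0.633  -0.0444  0.1134] [ 0.8  0.5 -0.3]
18.26 [ 0.6145 -0.0453  0.1133] [0.5 0.9 0.6]
18.57 [ 0.6057 -0.0457  0.1136] [ 4.1 -0.7 -0.2]
18.89 [ 0.5975 -0.0504  0.1135] [ 5.9 -8.8  1.8]
19.21 [ 0.584  -0.0462  0.1131] [-0.1  0.3 -0.2]
19.52 [ 0.5741 -0.047   0.113 ] [ 0.6 -0.2  0.7]
[ 0.44  0.74 -0.05  1.67 -0.67  1.21 -2.27]
20.64 [ 0.622  -0.1552  0.1182] [-0.2 -0.3 -0.6]
[[399.13032516 340.36448343]
 [331.38163455 340.43443315]]
```

View pics/w4.png

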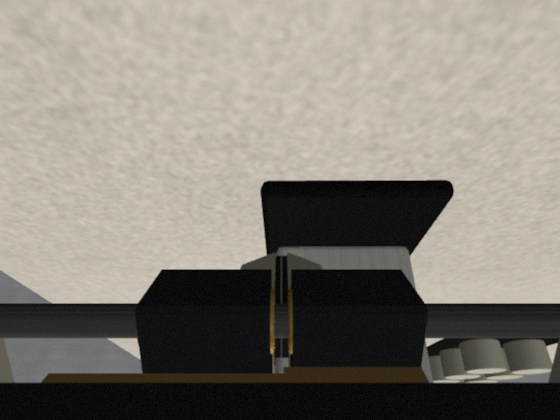

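```bash
python3 - <<'E'
from h import *
L=43
move_l(tcp(-220,-60,230,L),rate=.25); st()
im=wcam(); print(proj(im,np.array([gw(-79.5,23.9,115),gw(-79.5,-23.9,115)])))
cv2.imwrite("pics/w5.png",im["color"][:,:,::-1])
move_l(tcp(-220,-60,420,L),rate=.25); move_l(tcp(-150,-60,470,L),rate=.25)
goto([.52,.0,.52],down(0)); im=wcam();st();pickle.dump(im,open("pics/w6.pkl","wb"));print(label(im))
E
```

```text
21.34 [ 0.6243 -0.1852  0.2402] [-0.4 -0.2 -0.5]
[[369.75191986 212.55099663]
 [318.8446442  212.5442574 ]]
23.75 [ 0.5202 -0.0024  0.5182] [ 0.  -0.1 -0.3]
(array([0.5491551 , 0.03858209, 0.05910384]), np.int64(971), np.float64(-85.62500096065493))
```

View pics/w5.png

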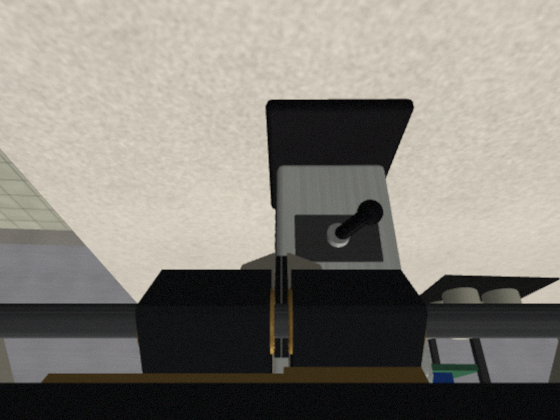

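The bat's ball is at (370,212), and the predicted "on" position is (369.8,212.5), so the switch has snapped on. The label is at -85.6° against a front direction of about -86.1°, so nothing needs correcting. I'll hand in.

```bash
python3 -c "
from h import *
st(); job_done()"
```

```text
23.75 [ 0.5202 -0.0024  0.5182] [ 0.  -0.1 -0.3]
the job is handed in; nothing more can be done
```

The hopper's label faces the grinder's front and the toggle is on; I handed the job in at 23.8 s of the 58 s allowed.

- **Hopper:** I turned it about 54° clockwise in two pressed strokes on the lid. The first 18° of drag seems to have slipped because the pressure was only about 2 N. I pressed harder, at about 8 N, and corrected it after looking again.
- **Label check:** After the switch was flipped, the label measured -85.6°. The grinder's front direction is about -86.1°, though the edges I used for it varied by roughly ±1°.
- **Toggle:** I pushed the bat across with the closed fingers leaning 43°. The contact force peaked at about 11 N, then fell to zero as it snapped over. The wrist picture shows the ball at pixel (370, 212), against (369.8, 212.5) predicted for the "on" side.
- **Pitcher, tamper and cup:** I kept the arm clear of them and felt no unexpected contact. They stood unchanged in the last scene picture, which was taken just before the switch move. I did not photograph them again afterwards.

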